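# Stop the strap cutter and spring its guard with the twin catches

### The arm

A 6-joint arm with a two-finger parallel gripper is mounted at the origin on the work surface. World frame = base frame: x ahead of the robot, y to its left, z up, the work surface at z = 0. Lengths are in m, angles in rad, forces in N, time in s.
With the tool pointing down it reaches from about 0.375 to 0.925 m from the base axis. Payload 5.7 kg.
Tool frame: the origin (TCP) lies midway between the tips of the shut fingers; the grasp point (between the pads) lies 19 mm behind it; z points along the fingers, y is the direction in which the jaws open and shut (so a half turn about z gives the same grasp; the last joint's range is limited). The gripper opens to 85 mm and grips with 20 to 120 N. Pads are 22 mm wide; open, the fingers measure 114 mm over their backs; the gripper's body (76 mm by 85 mm) begins 54 mm behind the grasp point. The pads swing forward as they close: fully open they stand 13 mm farther back than shut.
Start: joints at [1.023, 0.359, 1.51, -0, 1.272, -0.115], TCP at [0.252, 0.545, 0.231] pointing down, gripper open.
Joint ranges: [-2.97, 2.97], [-1.01, 2.36], [0.21, 2.38], [-0.96, 4.11], [0.2, 2.71], [-2.98, 2.98]. Speed limits (rad/s): [2.39, 2.39, 3.14, 3.14, 3.14, 3.14].

### API

Orientations are given as a 3x3 rotation matrix whose columns are the frame's x, y, z axes.
In Python, from cell import robot gives the robot as it stands.
- The arm moves only by the tool jog_arm, never from a script. Its argument "motion" is one flat list of numbers, 4 for each row, row after row: the shift along the tool's x, y, z in m, then the turn about the tool's z in degrees. In form: [x, y, z, turn, x, y, z, turn, ...]. A call has 1 to 20 rows; each row is the pose to reach, as a shift and turn from the pose commanded when the call began, along the tool's axes at that moment; what a row does not reach only later rows make up. A row lasts 1/8 s, in which the tool goes at most 62.5 mm and 10.7 degrees, less where a joint would pass 70% of its speed; a pose out of reach is approached as far as the arm can. A call with a gripper value outside its range is refused whole. "hand" is the finger opening in m, from 0 to 0.0854, set as the call begins (left out, the last holds). The fingers move at their own pace and stop on an object; "squeeze" is the grip in N (left out, the last holds). Time passes only in rows, so rows that repeat a pose let the fingers close. It gives the time, the measured TCP pose, the force and the opening at its end, in the units of the state.
- robot.observe(): the state, without advancing time (a new reading comes with each control period).
- robot.capture(name): name is "scene" or "top"; returns a dict with "img" (420x560x3 uint8, blue, green, red), "intrinsics" (3x3 intrinsics, pixels), "k1" (the pictures are not rectified: a ray, as slopes to the right and down, at radius r is drawn at 1 + k1 r^2 times it, then the intrinsics apply), "rvec" (rotation vector, rad) and "tvec" (3), from world to camera coordinates, as OpenCV has them. Camera axes: x right, y down, z forward; pixel columns grow to the right and rows downward; lengths in m; the calibration is good to about 2 mm. A picture is of the moment at which its call begins. There is no depth.
- robot.close_job(): hands the job in, once; it reports no verdict.
Trained networks look in a picture, given as the dict that the camera call returned (one of the last four; its "shot" number tells which), for a name from the list of things; names that differ only in an ending like _2 or _b are one class to them, and where a whole thing is asked for, a point or a joint stands for the part that bears it (a point fixed in the world has none). Each returns a list of dicts, best first, with "p" (0 to 1); they miss things now and then, are a little off and sometimes report something else, mostly with a low value. They report only what shows in the picture. A call takes as long as a camera call. They do not tell look-alikes from the thing itself.
- robot.search_frame(name, picture): "box" ([centre column, centre row, width, height] as shares, 0 to 1, of the picture: columns of its width, rows of its height, round what is visible of it).
- robot.outline_of(name, picture): "pixels" (420x560 bool, what is visible of it) and "box" ([centre column, centre row, width, height] as shares, 0 to 1, of the picture: columns of its width, rows of its height, round what is visible of it).
The state is a dict: "t": time; "joint_pos": joint angles; "qd": joint speeds; "tau": joint torques, N m; "position": TCP position; "tcp_rot": TCP orientation; "ft_force": force on the tool from outside, world axes, zero at the start; "wrist_torque": the same for the moment, N m; "grip_width": opening from 0.0 (shut) to 1.0 (fully open).
Only numpy, scipy, OpenCV 4.12 (cv2) and the standard library are available. Lean on these libraries where they do the work, as an engineer would, in place of code of your own. Each camera call takes 0.05 s, during which the arm holds its last target.

### The job

The strap cutter is due for a blade change: push the red mushroom stop button on its control station fully in, then press the cutter's two orange catch buttons down together, one fingertip on each, and keep both held until the clear guard has swung well up off its catches (its front edge a good 20 mm up). Then let go of the catches and leave the guard standing fully open on its own spring. Do not lift or push the guard by hand, do not press one catch alone or the green start button, and leave everything else on the bench where it is.

Things in the scene. Friction and masses are not known exactly. Their poses are not given: they have to be found in the camera images.
- strap_cutter: Teal bench strap cutter, bolted to the bench, 320 x 330 x 146 mm high with its guard shut. Origin: under the middle of its base, on the bench; its own -x side is the front (towards the operator, roughly towards the robot), z up. It turns up to about 0.3 rad either way. On the front stands a pedestal 70 x 120 mm, 104 mm high, with the two orange catch buttons side by side on top; behind it the blades lie under a clear guard with yellow edges, hinged at the rear.
- catch_middle (a point): Fixed point half-way between the two catch buttons, at the height of their cap tops when up (126 mm above the bench). Axes as the strap cutter's: its y axis runs along the line from the right to the left catch. The guard's front face, when shut, stands 47 mm behind this point (towards the cutter's own +x), its top at 146 mm above the bench.
- catch_left_top (a point): Centre of the top of the left (cutter's +y) orange catch cap: round, 26 mm in diameter, standing 10 mm out of a black collar of 42 mm diameter; it goes straight down 6 mm. The two caps are 60 mm apart between centres, so the free gap between them is 34 mm. This point moves with the cap.
- catch_right_top (a point): Centre of the top of the right (cutter's -y) orange catch cap, like the left one.
- catch_left (a joint): Travel of the left catch button: 0 up, 0.006 m fully down. Spring return, about 1.5 N to start and 5 N when fully down; from about 4 mm on its bolt is free of the guard.
- catch_right (a joint): Travel of the right catch button, as the left.
- guard (a joint): Angle of the clear guard: 0 shut, 1.25 rad fully open. A damped spring lifts it only while BOTH catches are down (either bolt alone holds it). Once free it rises by itself at about 0.2 to 0.5 rad/s, its front edge going up and back, away from the catches, and stays open against its stop. The front edge lies about 160 mm from the hinge.
- guard_edge (a point): Middle of the lower front edge of the clear guard; 104 mm above the bench when the guard is shut. Moves with the guard.
- station: Control station fixed to the bench: grey box with yellow top, 130 (its x) x 80 (its y) x 56 mm high; origin under its middle. Red mushroom stop at its own x = -30 mm, green start at x = +34 mm. It stands left or right of the cutter.
- stop_top (a point): Centre of the top of the red mushroom stop, 40 mm in diameter, slightly domed, 87 mm above the bench when out. Moves with it.
- stop_key (a joint): Travel of the red stop: 0 out, 0.006 m fully in. It takes about 5 N, goes straight down and stays where it is pushed.
- start_top (a point): Centre of the top of the green start button, 24 mm in diameter, 68 mm above the bench. Not to be pressed.
- start_key (a joint): Travel of the green start button: 0 up, 0.004 m down; it springs back. Leave it at 0.
- tool_block: Fixed wooden block of upright hand tools, 160 x 80 x 55 mm, tools up to 145 mm above the bench; origin under its middle. It stands on the other side of the cutter from the station.
- thread_spool: Cream thread spool standing upright, 44 mm in diameter, 56 mm high, origin under it; a loose bystander, not to be moved.
- rivet_jar: Glass jar with brass cap, 50 mm in diameter, 60 mm high, origin under it; a loose bystander, not to be moved.
- edge_bottle: Brown bottle with black cap, 40 mm in diameter, 95 mm high, origin under it; a loose bystander, not to be moved.
- awl: Awl lying down, 120 mm long along its x, handle 26 mm thick; origin below it, on the right (-y) steel feed table of the cutter (84 mm above the bench); a loose bystander, not to be moved.
- mallet: Black-headed mallet lying down, handle 200 mm along its x, head 56 mm high; origin below the handle on the bench; a loose bystander, not to be moved.
- round_die: Round steel cutting die, a ring 68 mm in diameter, 32 mm high, origin under it; a loose bystander, not to be moved.
- spare_spacer: Small brass ring, 24 mm in diameter, 12 mm high, lying on the cutter's left (+y) steel feed table (84 mm above the bench), origin under it; a loose bystander, not to be moved.
There are look-alikes about, which are no part of the job. Leave any blue or turquoise look-alike of the station alone.

How it is judged:
By the outcome, as a careful person would: the job done as asked, in the order asked, and still so for the second after the job is handed in, with the robot touching nothing.
It also fails if it takes over 54 s, if anything falls off the work surface, if the arm or the gripper's body presses on something with over 40 N, if the wrist force passes 120 N, or if a joint passes its speed limit or range.

## Working session

There is one attempt and no reset: what is moved stays moved. The work goes in short steps, Python scripts to look and compute and a tool call to move; the robot and the scene stay as the last step left them, time stands still between calls to the robot, and variables do not carry over. Pictures are saved under pics/ and viewed, and the job is handed in when it is done.

Besides the shell and the picture viewer there is one more tool, called after ">>>" in YAML: its name, and indented under it one key for each argument. jog_arm: Moves the arm, as the interface text tells. Its arguments: {"type":"object","properties":{"motion":{"type":"array"},"hand":{"type":"number"},"squeeze":{"type":"number"}},"required":["motion"]}

```bash
ls; mkdir -p pics; python3 - <<'E'
from cell import robot
import cv2
for n in("scene","top"):
    c=robot.capture(n); cv2.imwrite(f"pics/{n}0.png",c["img"]); print(n,c["intrinsics"],c["k1"],c["rvec"],c["tvec"],c["shot"])
    for k in("catch_left_top","catch_right_top","stop_top","start_top","station","strap_cutter","tool_block","guard"):
        try: print(k,[(round(d["p"],2),[round(float(b*s),1) for b,s in zip(d["box"],(560,420,560,420))]) for d in robot.search_frame(k,c)[:4]])
        except Exception as e: print(k,e)
s=robot.observe(); print({k:s[k] for k in("t","position","tcp_rot","ft_force","grip_width")})
E
```

```text
pics
scene [[428.81739377   0.         286.98241566]
 [  0.         428.81739377 210.08267487]
 [  0.           0.           1.        ]] 0.041418758774761665 [ 1.55717052  2.23639418 -0.65530079] [ 0.23954586 -0.31835661  1.7721949 ] 1
catch_left_top [(0.4, [315.5, 213.2, 10.6, 8.5])]
catch_right_top [(0.45, [297.4, 210.3, 6.8, 6.1])]
stop_top [(0.52, [199.0, 189.7, 14.1, 15.0]), (0.39, [197.0, 137.0, 17.0, 10.2])]
start_top [(0.58, [422.1, 252.5, 34.5, 59.8]), (0.49, [305.1, 260.9, 108.2, 103.3])]
station [(0.66, [141.6, 163.9, 40.8, 33.8]), (0.63, [194.6, 206.1, 40.8, 37.4]), (0.61, [194.2, 149.9, 40.0, 35.1])]
strap_cutter [(0.59, [306.2, 256.7, 110.1, 100.1]), (0.17, [235.6, 158.6, 10.6, 25.1])]
tool_block [(0.73, [422.5, 255.2, 33.8, 59.2])]
guard [(0.97, [306.5, 244.3, 50.2, 54.8])]
top [[405.53691254   0.         281.22638449]
 [  0.         405.53691254 209.30297939]
 [  0.           0.           1.        ]] -0.016647099343607002 [ 2.12020689 -2.10253987  0.21383635] [-0.05635095  0.54585741  1.51686851] 2
catch_left_top []
catch_right_top [(0.55, [370.5, 216.9, 9.0, 11.8])
[... 178 characters left out ...]
, [402.5, 267.2, 25.9, 38.7]), (0.7, [441.4, 237.3, 34.9, 34.1]), (0.57, [260.1, 190.4, 89.9, 96.0]), (0.56, [368.6, 212.9, 29.9, 38.8])]
strap_cutter [(0.57, [261.0, 191.1, 86.7, 93.9])]
tool_block [(0.82, [169.2, 226.4, 32.3, 44.6]), (0.66, [370.6, 216.3, 15.4, 8.9]), (0.65, [352.7, 179.5, 9.7, 13.4])]
guard [(0.86, [257.7, 185.4, 49.9, 56.5])]
{'t': 0.9, 'position': array([0.2516384 , 0.54466939, 0.23129241]), 'tcp_rot': array([[-9.07802328e-01,  4.19398298e-01, -3.44845244e-05],
       [ 4.19398299e-01,  9.07802328e-01, -8.39107799e-06],
       [ 2.77859277e-05, -2.20801910e-05, -9.99999999e-01]]), 'ft_force': array([ 0.60632991, -0.03925783,  0.36056939]), 'grip_width': 1.0011957077133}
```

```bash
python3 - <<'E'
import cv2
a=cv2.imread("pics/scene0.png"); b=cv2.imread("pics/top0.png")
cv2.imwrite("pics/s1.png",cv2.resize(a[100:340,100:480],(800,505),interpolation=cv2.INTER_CUBIC))
cv2.imwrite("pics/t1.png",cv2.resize(b[120:320,140:480],(800,470),interpolation=cv2.INTER_CUBIC))
E
```

```text
(no output)
```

View pics/s1.png

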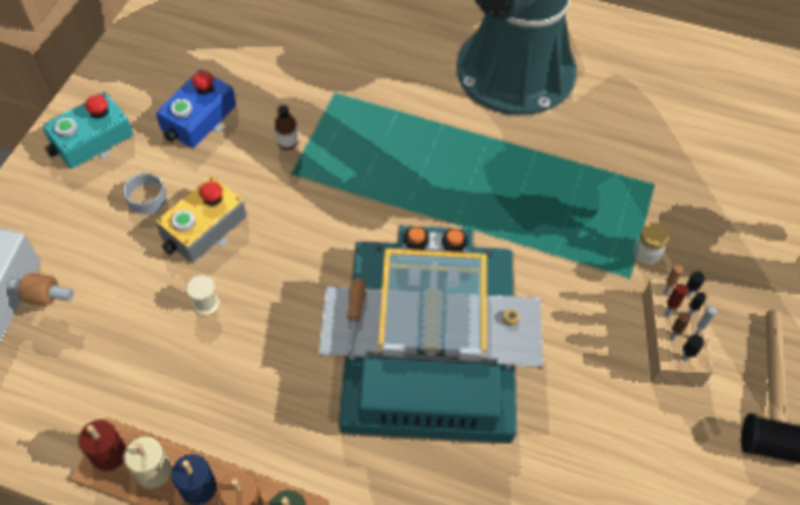

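View pics/t1.png

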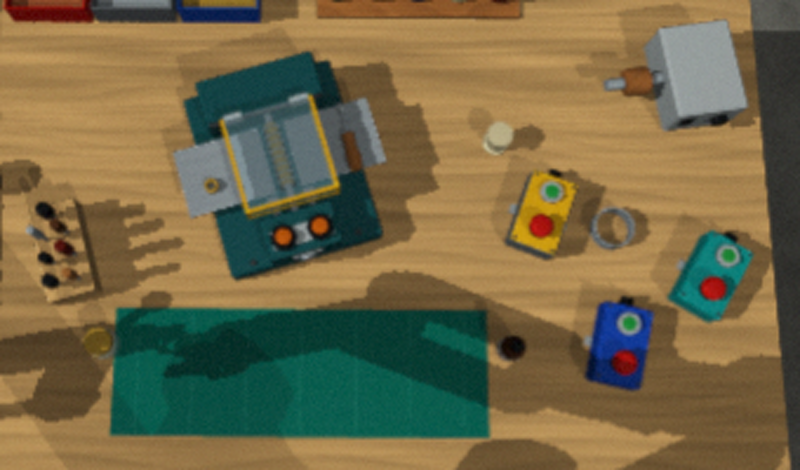

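View pics/top0.png

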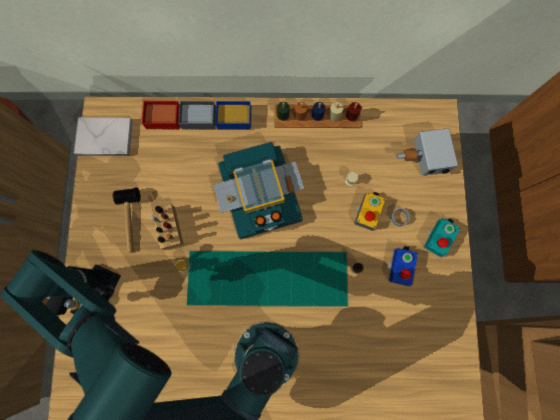

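The red mushroom candidates in the top view are the yellow-topped station at (370,216), the blue one at (403,274) and the turquoise one at (443,244). I choose the yellow one, as described. Next I measure it and the orange caps in both views.

```bash
cat > h.py <<'E'
import numpy as np, cv2
def ray(c,uv):
    K=c["intrinsics"];k=c["k1"]
    p=np.array([(uv[0]-K[0,2])/K[0,0],(uv[1]-K[1,2])/K[1,1]]);q=p.copy()
    for _ in range(20): q=p/(1+k*(q@q))
    R=cv2.Rodrigues(np.asarray(c["rvec"],float))[0];t=np.asarray(c["tvec"],float).ravel()
    return -R.T@t, R.T@np.array([q[0],q[1],1.])
def atz(c,uv,z):
    o,d=ray(c,uv); return o+d*(z-o[2])/d[2]
def proj(c,X):
    R=cv2.Rodrigues(np.asarray(c["rvec"],float))[0];t=np.asarray(c["tvec"],float).ravel()
    x=np.asarray(X,float)@R.T+t; q=x[...,:2]/x[...,2:]; q=q*(1+c["k1"]*(q**2).sum(-1,keepdims=True))
    K=c["intrinsics"]; return q*[K[0,0],K[1,1]]+[K[0,2],K[1,2]]
def tri(cs,uvs):
    A=0;b=0
    for c,u in zip(cs,uvs):
        o,d=ray(c,u);d/=np.linalg.norm(d);P=np.eye(3)-np.outer(d,d);A=A+P;b=b+P@o
    return np.linalg.solve(A,b)
def blobs(img,lo,hi,roi,mina=12):
    h=cv2.cvtColor(img,cv2.COLOR_BGR2HSV)
    m=cv2.inRange(h,np.array(lo),np.array(hi))
    if lo[0]==0: m|=cv2.inRange(h,np.array([175,lo[1],lo[2]]),np.array([180,255,255]))
    mm=np.zeros_like(m);x0,y0,x1,y1=roi;mm[y0:y1,x0:x1]=m[y0:y1,x0:x1]
    n,l,s,ce=cv2.connectedComponentsWithStats(mm)
    return [(ce[i],s[i]) for i in range(1,n) if s[i,4]>=mina]
E
python3 - <<'E'
from cell import robot
from h import *
cs=[robot.capture(n) for n in("scene","top")]
rois=dict(org=[(285,200,330,222),(240,200,300,235)],red=[(180,175,220,205),(350,200,392,235)],grn=[(175,195,200,215),(355,190,392,212)])
cols=dict(org=((4,190,150),(18,255,255)),red=((0,170,90),(4,255,255)),grn=((45,100,80),(80,255,255)))
zs=dict(org=.122,red=.083,grn=.066)
for k in rois:
    for c,r,n in zip(cs,rois[k],"st"):
        for ce,s in blobs(c["img"],*cols[k],r): print(k,n,ce.round(1),s,atz(c,ce,zs[k]).round(4))
for i,c in enumerate(cs):
    x=(285,190,340,230) if i==0 else (345,190,400,240)
    I=c["img"][x[1]:x[3],x[0]:x[2]];cv2.imwrite(f"pics/c{i}.png",cv2.resize(I,None,fx=10,fy=10,interpolation=cv2.INTER_NEAREST))
x=(170,170,225,230);I=cs[0]["img"][x[1]:x[3],x[0]:x[2]];cv2.imwrite("pics/c2.png",cv2.resize(I,None,fx=10,fy=10,interpolation=cv2.INTER_NEAREST))
E
```

```text
org t [275.3 215.7] [273 213   6   6  26] [ 0.5084 -0.0305  0.122 ]
org t [259.9 220.3] [258 218   5   6  24] [0.4903 0.0264 0.122 ]
red s [199.9 191. ] [195 187  10   9  71] [ 0.5247 -0.3883  0.083 ]
red t [369.6 215.7] [366 212   9   8  58] [ 0.5187 -0.3881  0.083 ]
grn s [186.6 203.5] [184 202   6   4  19] [ 0.579 -0.415  0.066]
grn t [374.2 201. ] [372 199   5   5  23] [ 0.58   -0.4114  0.066 ]
```

View pics/c0.png

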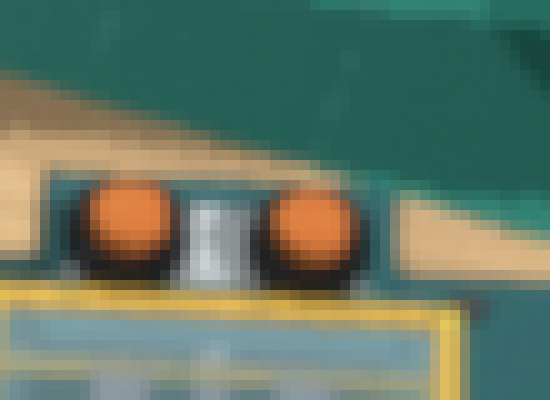

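View pics/c1.png

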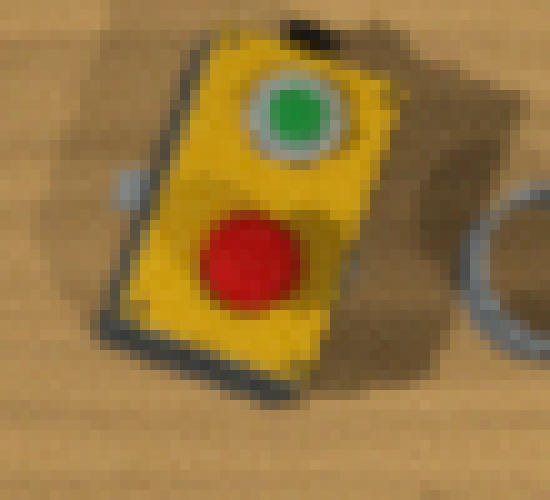

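```bash
cat > m.py <<'E'
from h import *
from scipy.optimize import least_squares
def soft(img,roi,fg,bg_thr):
    pass
def hullc(c,x,y,r,z0,z1,dome=0):
    a=np.linspace(0,2*np.pi,60,endpoint=False);P=[np.c_[x+r*np.cos(a),y+r*np.sin(a),0*a+z] for z in(z0,z1)]
    if dome: P[1]=np.c_[x+.7*r*np.cos(a),y+.7*r*np.sin(a),0*a+z1]
    u=proj(c,np.vstack(P)).astype(np.float32)
    h=cv2.convexHull(u);m=cv2.moments(h);return np.array([m["m10"],m["m01"]])/m["m00"]
def wc(img,roi,kind):
    x0,y0,x1,y1=roi;I=img[y0:y1,x0:x1].astype(float);B,G,R=I[...,0],I[...,1],I[...,2]
    w=np.clip((R-G)-30,0,60)/60 if kind=="org" else (np.clip((R-G)-50,0,60)/60 if kind=="red" else np.clip(G-R-40,0,40)/40)
    v,u=np.mgrid[y0:y1,x0:x1];return np.array([(w*u).sum(),(w*v).sum()])/w.sum(),w.sum()
def fit(cs,ms,r,z0,z1,dome=0):
    p0=atz(cs[-1],ms[-1],(z0+z1)/2)[:2]
    s=least_squares(lambda p:np.concatenate([hullc(c,p[0],p[1],r,z0,z1,dome)-m for c,m in zip(cs,ms)]),p0)
    return s.x,s.fun.round(2)
E
python3 - <<'E'
from cell import robot
from m import *
cs=[robot.capture(n) for n in("scene","top")]
R={}
for n,k,rs,rt,a in [("L","org",(309,206,323,218),(255,215,265,226),(.013,.118,.126)),("R","org",(292,206,305,217),(270,211,280,221),(.013,.118,.126)),
  ("stop","red",(190,182,210,200),(362,208,378,223),(.020,.071,.087,1)),("start","grn",(181,199,193,208),(369,195,380,207),(.012,.062,.068))]:
    ms=[wc(c["img"],r,k) for c,r in zip(cs,(rs,rt))]
    m=[x[0] for x in ms]
    f=fit(cs,m,*a); fs=[fit([c],[x],*a)[0].round(4) for c,x in zip(cs,m)]
    print(n,[x.round(1) for x in m],[x[1].round(1) for x in ms],f,fs,tri(cs,m).round(4)); R[n]=f[0]
d=R["L"]-R["R"];print("L-R",np.linalg.norm(d),np.arctan2(-d[0],d[1]),"mid",(R["L"]+R["R"])/2)
d=R["start"]-R["stop"];print(np.linalg.norm(d),np.arctan2(d[1],d[0]))
s=robot.observe();print(s["t"])
E
```

```text
L [array([315.8, 212. ]), array([259.9, 220.2])] [np.float64(40.5), np.float64(34.2)] (array([0.4909384 , 0.02487314]), array([ 0.3 ,  0.19,  0.35, -0.  ])) [array([0.4906, 0.0237]), array([0.4909, 0.0262])] [0.491  0.025  0.1231]
R [array([297.6, 211. ]), array([275.4, 215.6])] [np.float64(41.5), np.float64(34.9)] (array([ 0.50837429, -0.03231792]), array([0.33, 0.24, 0.45, 0.02])) [array([ 0.5079, -0.0337]), array([ 0.5084, -0.0306])] [ 0.5085 -0.032   0.1235]
stop [array([200. , 190.3]), array([369.4, 215.7])] [np.float64(81.4), np.float64(76.9)] (array([ 0.51901364, -0.39147519]), array([0.2 , 0.7 , 0.46, 0.53])) [array([ 0.5165, -0.3935]), array([ 0.5211, -0.3898])] [ 0.5198 -0.3893  0.0797]
start [array([186.5, 203.5]), array([374.2, 201. ])] [np.float64(21.4), np.float64(21.5)] (array([ 0.57995381, -0.4136922 ]), array([0.36, 0.5 , 0.54, 0.1 ])) [array([ 0.5785, -0.4158]), array([ 0.5803, -0.4116])] [ 0.5801 -0.4125  0.0684]
L-R 0.05978986589787462 0.295919547408336 mid [ 0.49965635 -0.00372239]
0.06486369766408032 -0.3495960923456086
1.1
```

Measured: L cap (0.491, 0.025), R cap (0.508, −0.032), spacing 59.8 mm against 60 given, cutter yaw 0.296. The stop is at (0.519, −0.391), with stop to start 64.9 mm against 64 given. Everything agrees, so I shut the fingers and go above the stop.

>>> jog_arm:
  motion: [-0.375, -0.339, 0, 0, -0.375, -0.339, 0, 0, -0.375, -0.339, 0, 0, -0.375, -0.339, 0, 0, -0.375, -0.339, 0, 0, -0.375, -0.339, 0, 0, -0.375, -0.339, 0, 0, -0.375, -0.339, 0, 0, -0.375, -0.339, 0, 0, -0.635, -0.738, 0.04, 0, -0.635, -0.738, 0.04, 0, -0.635, -0.738, 0.04, 0, -0.635, -0.738, 0.04, 0, -0.635, -0.738, 0.04, 0, -0.635, -0.738, 0.04, 0, -0.635, -0.738, 0.04, 0, -0.635, -0.738, 0.04, 0, -0.635, -0.738, 0.04, 0, -0.635, -0.738, 0.1, 0, -0.635, -0.738, 0.1, 0]
  hand: 0
  squeeze: 20

```text
t: 3.6
position: [0.5157, -0.3867, 0.1272]
tcp_rot: [[-0.908, 0.418, -0.008], [0.418, 0.908, 0.008], [0.01, 0.004, -1.0]]
ft_force: [0.1, 0.7, -0.3]
grip_width: -0.003
```

>>> jog_arm:
  motion: [0, 0, 0, 0, 0, 0, 0.01, 0, 0, 0, 0.02, 0]

```text
t: 3.98
position: [0.5194, -0.3921, 0.1124]
tcp_rot: [[-0.908, 0.419, 0.002], [0.419, 0.908, -0.002], [-0.003, -0.001, -1.0]]
ft_force: [-0.1, 0.1, -0.4]
grip_width: -0.0
```

```bash
python3 - <<'E'
from cell import robot
from h import *
c=robot.capture("scene");I=c["img"][130:230,150:260];cv2.imwrite("pics/p1.png",cv2.resize(I,None,fx=6,fy=6,interpolation=cv2.INTER_CUBIC))
s=robot.observe();print(s["t"],s["position"],s["ft_force"],s["qd"].round(3))
E
```

```text
4.025 [ 0.51834787 -0.39124104  0.11041489] [-0.31829486  0.73972266 -1.18902894] [-0.003  0.005  0.01  -0.001  0.033 -0.   ]
```

View pics/p1.png

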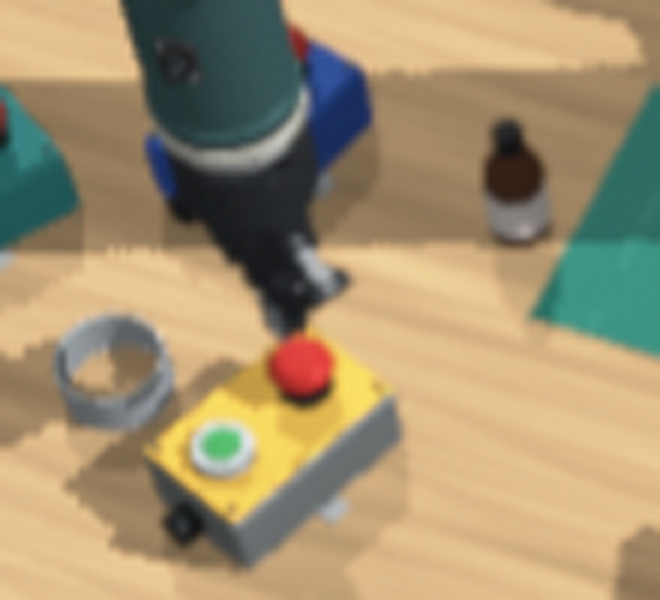

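The closed fingertips are just above the red mushroom of the yellow station, around crop pixel (290,325), 23 mm up. I push it in small steps.

>>> jog_arm:
  motion: [0, 0, 0.012, 0, 0, 0, 0.02, 0, 0, 0, 0.024, 0, 0, 0, 0.026, 0, 0, 0, 0.028, 0, 0, 0, 0.029, 0, 0, 0, 0.029, 0]

```text
t: 4.9
position: [0.5184, -0.3916, 0.0824]
tcp_rot: [[-0.908, 0.419, -0.0], [0.419, 0.908, -0.0], [0.0, -0.0, -1.0]]
ft_force: [-1.5, 1.2, 3.3]
grip_width: -0.004
```

>>> jog_arm:
  motion: [0, 0, 0.001, 0, 0, 0, 0.002, 0, 0, 0, 0.003, 0, 0, 0, 0.003, 0]

```text
t: 5.4
position: [0.5186, -0.3917, 0.0805]
tcp_rot: [[-0.908, 0.419, 0.0], [0.419, 0.908, -0.0], [-0.0, -0.0, -1.0]]
ft_force: [-3.8, 4.2, 13.2]
grip_width: 0.005
```

>>> jog_arm:
  motion: [0, 0, 0.001, 0, 0, 0, 0.0015, 0, 0, 0, 0.0015, 0]

```text
t: 5.78
position: [0.5187, -0.3918, 0.0804]
tcp_rot: [[-0.908, 0.419, 0.001], [0.419, 0.908, -0.001], [-0.001, -0.001, -1.0]]
ft_force: [-6.1, 6.5, 22.4]
grip_width: 0.005
```

The stop bottomed out: the force rises with no further travel. Now I go up and across to above the catches, turning −41.8° and setting the opening to 48 mm.

>>> jog_arm:
  motion: [0, 0, -0.04, 0, 0, 0, -0.1, 0, 0, 0, -0.13, 0, 0, 0, -0.13, 0, 0.183, 0.341, -0.13, -41.8, 0.183, 0.341, -0.13, -41.8, 0.183, 0.341, -0.13, -41.8, 0.183, 0.341, -0.13, -41.8, 0.183, 0.341, -0.13, -41.8, 0.183, 0.341, -0.13, -41.8, 0.183, 0.341, -0.13, -41.8, 0.183, 0.341, -0.13, -41.8, 0.183, 0.341, -0.13, -41.8, 0.183, 0.341, -0.13, -41.8]
  hand: 0.048

```text
t: 7.52
position: [0.4958, -0.0068, 0.2076]
tcp_rot: [[-0.957, -0.29, -0.0], [-0.29, 0.957, -0.0], [0.0, -0.0, -1.0]]
ft_force: [1.3, 0.0, -0.4]
grip_width: 0.56
```

```bash
python3 - <<'E'
from cell import robot
from m import *
c=robot.capture("scene");I=c["img"][160:260,250:360];cv2.imwrite("pics/q1.png",cv2.resize(I,None,fx=6,fy=6,interpolation=cv2.INTER_CUBIC))
I=c["img"][170:220,170:225];cv2.imwrite("pics/q3.png",cv2.resize(I,None,fx=8,fy=8,interpolation=cv2.INTER_CUBIC))
d=robot.capture("top");I=d["img"][170:270,220:330];cv2.imwrite("pics/q2.png",cv2.resize(I,None,fx=6,fy=6,interpolation=cv2.INTER_CUBIC))
print(wc(c["img"],(190,182,210,200),"red"),wc(d["img"],(362,208,378,223),"red"))
print([proj(x,np.array([.519,-.3915,.087]))-proj(x,np.array([.519,-.3915,.081])) for x in(c,d)])
s=robot.observe();R=s["tcp_rot"];print(s["t"],s["position"].round(4),s["ft_force"].round(2),s["grip_width"],R.round(3),np.arctan2(-R[0,1],R[1,1]))
E
```

```text
(array([200.20651921, 190.9410943 ]), np.float64(71.58333333333333)) (array([369.17844887, 216.44543583]), np.float64(72.85))
[array([-0.27135777, -1.00822802]), array([ 0.33598062, -0.29882764])]
7.625 [ 0.4957 -0.0065  0.2077] [ 0.56  0.25 -0.06] 0.5597129797472263 [[-0.957 -0.291 -0.   ]
 [-0.291  0.957 -0.   ]
 [ 0.    -0.    -1.   ]] 0.2949189565066695
```

View pics/q1.png

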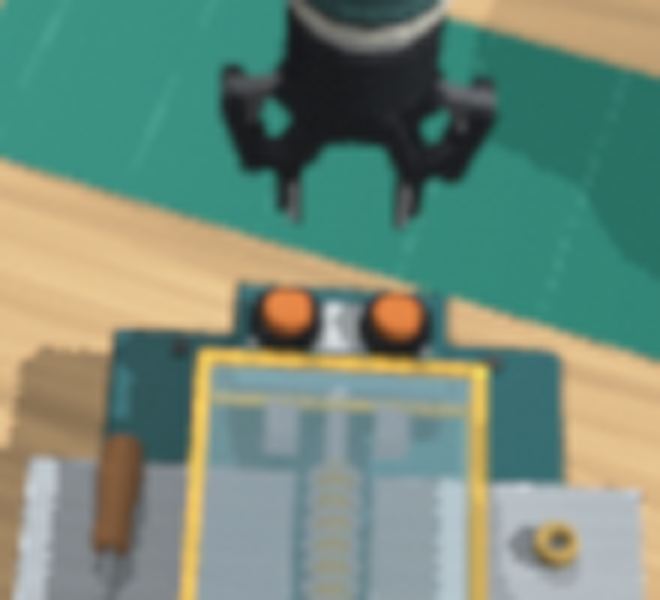

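View pics/q2.png

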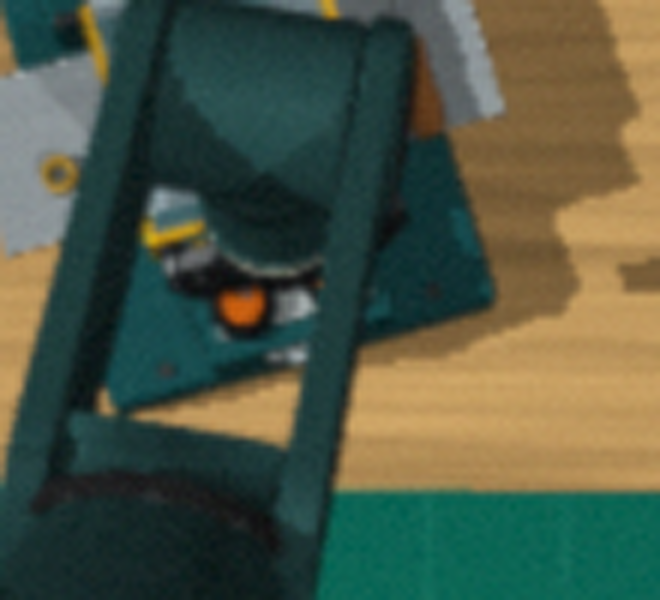

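View pics/q3.png

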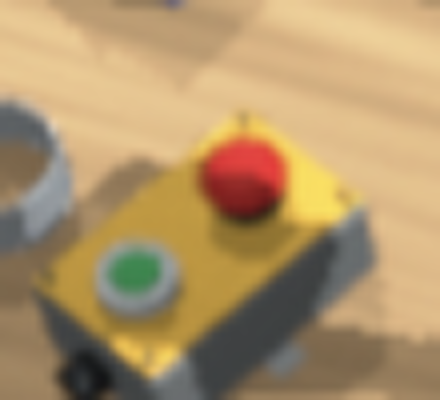

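The stop sits lower and the fingertips line up with the two caps (finger columns 293 and 404, caps 288 and 398, seen with parallax). I descend to just above the caps with a 1.5 mm correction along y.

>>> jog_arm:
  motion: [-0.001, 0.0015, 0.04, 0, -0.001, 0.0015, 0.065, 0, -0.001, 0.0015, 0.072, 0, -0.001, 0.0015, 0.072, 0]

```text
t: 8.12
position: [0.4961, -0.004, 0.1359]
tcp_rot: [[-0.956, -0.292, -0.0], [-0.292, 0.956, -0.0], [0.0, 0.0, -1.0]]
ft_force: [-0.3, 0.2, -0.2]
grip_width: 0.561
```

```bash
python3 - <<'E'
from cell import robot
from m import *
c=robot.capture("scene");I=c["img"][180:240,270:346];cv2.imwrite("pics/r1.png",cv2.resize(I,None,fx=10,fy=10,interpolation=cv2.INTER_CUBIC))
s=robot.observe();print(s["t"],s["position"].round(4),s["ft_force"].round(2),s["grip_width"])
E
```

```text
8.175 [ 0.4966 -0.004   0.1364] [ 0.39 -1.15  0.17] 0.5588412173945171
```

View pics/r1.png

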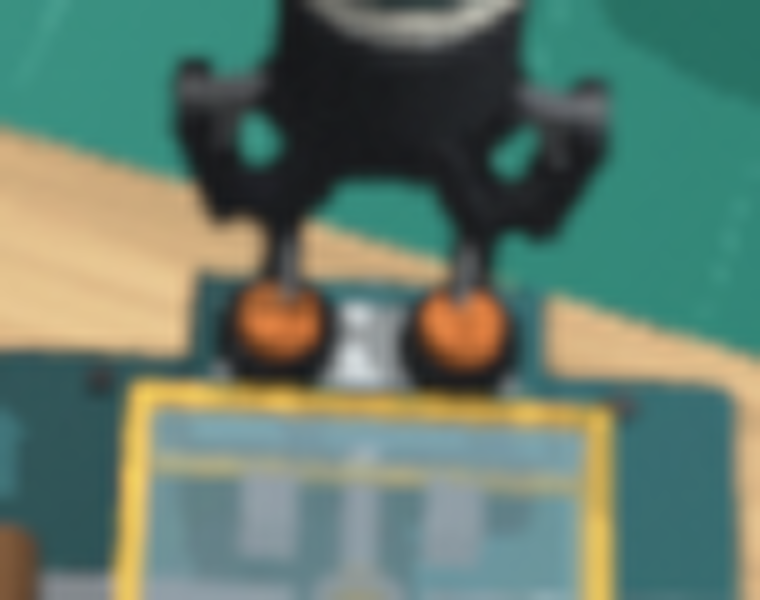

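Both fingertips (crop (287,285) and (466,290)) are centred over their caps at (280,320) and (463,325). I continue down carefully.

>>> jog_arm:
  motion: [0, 0, 0.006, 0, 0, 0, 0.011, 0, 0, 0, 0.012, 0, 0, 0, 0.012, 0]

```text
t: 8.68
position: [0.4959, -0.0036, 0.1238]
tcp_rot: [[-0.956, -0.292, -0.0], [-0.292, 0.956, -0.0], [0.0, -0.0, -1.0]]
ft_force: [0.6, -0.0, -0.2]
grip_width: 0.563
```

>>> jog_arm:
  motion: [0, 0, 0.004, 0, 0, 0, 0.006, 0]

```text
t: 8.93
position: [0.4962, -0.0036, 0.1183]
tcp_rot: [[-0.956, -0.292, 0.001], [-0.292, 0.956, -0.0], [-0.001, -0.0, -1.0]]
ft_force: [-2.5, 0.2, 9.1]
grip_width: 0.565
```

>>> jog_arm:
  motion: [0, 0, 0.002, 0, 0, 0, 0.003, 0, 0, 0, 0.003, 0]

```text
t: 9.3
position: [0.4963, -0.0036, 0.1171]
tcp_rot: [[-0.956, -0.293, 0.001], [-0.293, 0.956, -0.0], [-0.001, -0.001, -1.0]]
ft_force: [-7.4, 0.3, 27.5]
grip_width: 0.563
```

```bash
cat > g.py <<'E'
from cell import robot
from m import *
import sys
c=robot.capture("scene");I=c["img"][170:270,250:370];cv2.imwrite(sys.argv[1],cv2.resize(I,None,fx=6,fy=6,interpolation=cv2.INTER_CUBIC))
s=robot.observe();print(s["t"],s["position"].round(4),s["ft_force"].round(2),s["wrist_torque"].round(2),s["grip_width"])
E
python3 g.py pics/g1.png
```

```text
9.35 [ 0.4962 -0.0036  0.1171] [-6.97  0.43 26.64] [0.19 1.24 0.02] 0.559430719727268
```

View pics/g1.png

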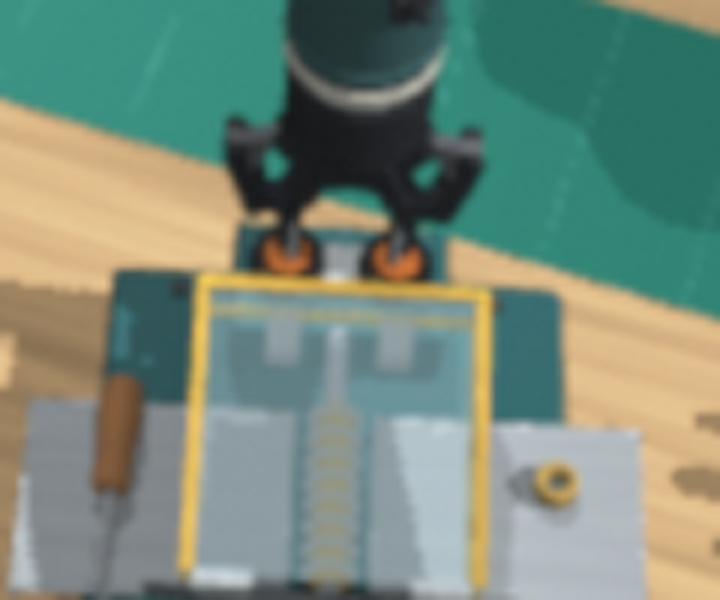

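Both caps are bottomed. I hold and watch the guard.

>>> jog_arm:
  motion: [0, 0, 0, 0, 0, 0, 0, 0, 0, 0, 0, 0, 0, 0, 0, 0]

```text
t: 9.85
position: [0.4963, -0.0036, 0.1172]
tcp_rot: [[-0.956, -0.293, 0.001], [-0.293, 0.956, -0.0], [-0.001, -0.001, -1.0]]
ft_force: [-6.6, 1.3, 26.0]
grip_width: 0.562
```

```bash
python3 g.py pics/g2.png
```

```text
9.9 [ 0.4963 -0.0036  0.1172] [-7.62  0.81 26.42] [0.16 1.24 0.01] 0.5645861655155477
```

View pics/g2.png

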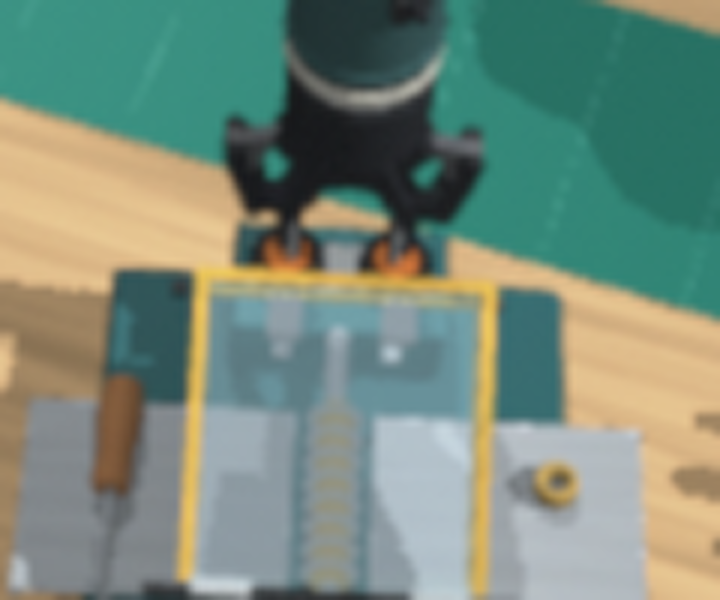

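The guard is rising: its front edge has gone from crop row 284 to 275. I hold longer.

>>> jog_arm:
  motion: [0, 0, 0, 0, 0, 0, 0, 0, 0, 0, 0, 0, 0, 0, 0, 0, 0, 0, 0, 0]

```text
t: 10.52
position: [0.4963, -0.0036, 0.1172]
tcp_rot: [[-0.956, -0.293, 0.001], [-0.293, 0.956, -0.0], [-0.001, -0.001, -1.0]]
ft_force: [-7.9, 1.1, 25.0]
grip_width: 0.561
```

```bash
python3 g.py pics/g3.png; python3 - <<'E'
from cell import robot
from h import *
c=robot.capture("scene")
m=np.array([.49966,-.00372]);ex=np.array([.9565,.2917]);ey=np.array([-.2917,.9565])
# top front edge of guard projected for angles; hinge 160 behind lower edge; assume hinge z ~ .104..0.14
for hz in(.104,.13):
  for th in(0,.1,.2,.3,.4,.5):
    P=[]
    for y in(-.06,0.06):
        r=np.array([-.160,.146-hz]);x=r[0]*np.cos(th)+r[1]*np.sin(th);z=-r[0]*np.sin(th)+r[1]*np.cos(th)
        q=m+ex*(.207+x)+ey*y;P.append([*q,hz+z])
    print(hz,th,((proj(c,np.array(P))-[250,170])*6).round(0).tolist())
E
```

```text
10.575 [ 0.4963 -0.0036  0.1171] [-7.95  1.06 26.98] [ 0.18  1.27 -0.03] 0.5602875381552836
0.104 0 [[229.0, 294.0], [455.0, 306.0]]
0.104 0.1 [[229.0, 286.0], [458.0, 298.0]]
0.104 0.2 [[229.0, 281.0], [460.0, 293.0]]
0.104 0.3 [[229.0, 279.0], [463.0, 292.0]]
0.104 0.4 [[228.0, 281.0], [465.0, 293.0]]
0.104 0.5 [[227.0, 285.0], [467.0, 298.0]]
0.13 0 [[229.0, 294.0], [455.0, 306.0]]
0.13 0.1 [[229.0, 282.0], [458.0, 294.0]]
0.13 0.2 [[229.0, 272.0], [460.0, 284.0]]
0.13 0.3 [[229.0, 265.0], [463.0, 278.0]]
0.13 0.4 [[229.0, 262.0], [466.0, 274.0]]
0.13 0.5 [[229.0, 261.0], [468.0, 274.0]]
```

View pics/g3.png

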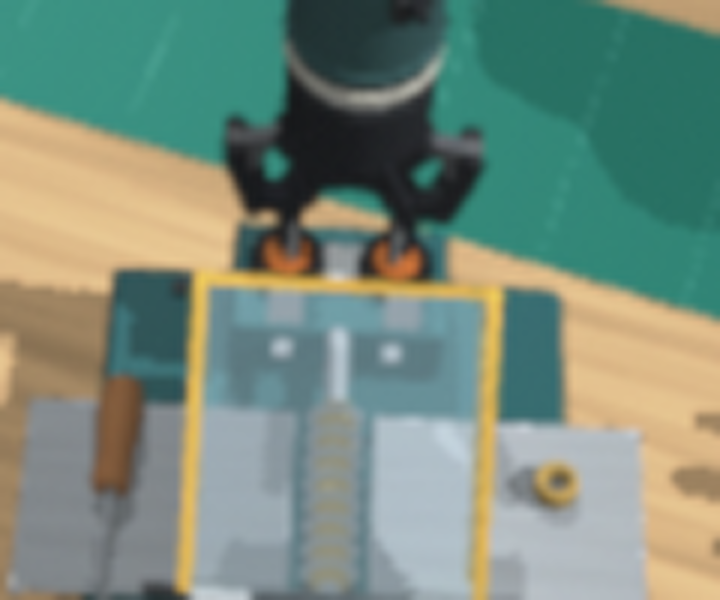

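Edge width grew from 290 to 307 px (+6 %) and the edge is swinging back, so the guard is at about 0.4 rad and its front edge is 50 mm or more up. I release straight up, then back away towards the robot.

>>> jog_arm:
  motion: [0, 0, -0.02, 0, 0, 0, -0.05, 0, 0.05, 0, -0.08, 0, 0.08, 0, -0.1, 0, 0.08, 0, -0.1, 0, 0.08, 0, -0.1, 0]

```text
t: 11.38
position: [0.4203, -0.027, 0.2148]
tcp_rot: [[-0.956, -0.292, 0.001], [-0.292, 0.956, -0.0], [-0.001, -0.001, -1.0]]
ft_force: [-0.0, -0.1, 0.0]
grip_width: 0.562
```

```bash
python3 g.py pics/g4.png
```

```text
11.425 [ 0.4203 -0.0269  0.2145] [0.2  0.24 0.08] [-0.   -0.    0.03] 0.5598559079580395
```

View pics/g4.png

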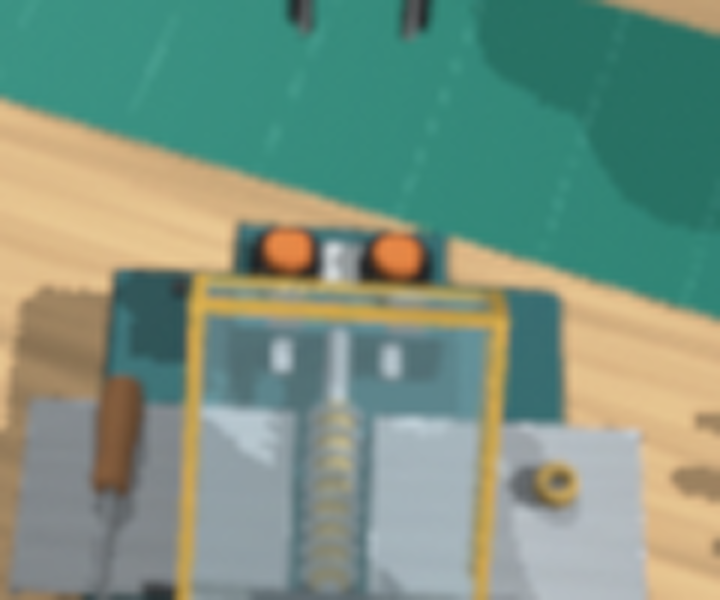

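Both caps are back up and the guard keeps rising. I wait about 5 s with the arm clear, then look again.

>>> jog_arm:
  motion: [0, 0, 0, 0, 0, 0, 0, 0, 0, 0, 0, 0, 0, 0, 0, 0, 0, 0, 0, 0, 0, 0, 0, 0, 0, 0, 0, 0, 0, 0, 0, 0, 0, 0, 0, 0, 0, 0, 0, 0, 0, 0, 0, 0, 0, 0, 0, 0, 0, 0, 0, 0, 0, 0, 0, 0, 0, 0, 0, 0, 0, 0, 0, 0, 0, 0, 0, 0, 0, 0, 0, 0, 0, 0, 0, 0, 0, 0, 0, 0]

```text
t: 13.92
position: [0.4195, -0.027, 0.2148]
tcp_rot: [[-0.956, -0.292, -0.0], [-0.292, 0.956, -0.0], [0.0, -0.0, -1.0]]
ft_force: [0.6, 0.3, 0.4]
grip_width: 0.565
```

```bash
python3 g.py pics/g5.png
```

```text
13.975 [ 0.4194 -0.027   0.2148] [-0.64  0.56  0.26] [0.03 0.   0.01] 0.5598558918437314
```

>>> jog_arm:
  motion: [0, 0, 0, 0, 0, 0, 0, 0, 0, 0, 0, 0, 0, 0, 0, 0, 0, 0, 0, 0, 0, 0, 0, 0, 0, 0, 0, 0, 0, 0, 0, 0, 0, 0, 0, 0, 0, 0, 0, 0, 0, 0, 0, 0, 0, 0, 0, 0, 0, 0, 0, 0, 0, 0, 0, 0, 0, 0, 0, 0, 0, 0, 0, 0, 0, 0, 0, 0, 0, 0, 0, 0, 0, 0, 0, 0, 0, 0, 0, 0]

```text
t: 16.48
position: [0.4195, -0.027, 0.2148]
tcp_rot: [[-0.956, -0.292, -0.0], [-0.292, 0.956, -0.0], [0.0, -0.0, -1.0]]
ft_force: [0.3, -0.3, 0.9]
grip_width: 0.561
```

```bash
python3 g.py pics/g6.png; python3 - <<'E'
from cell import robot
from m import *
a=cv2.imread("pics/g5.png").astype(int);b=cv2.imread("pics/g6.png").astype(int);print("diff",abs(a-b).max(),abs(a-b).mean())
c=robot.capture("scene");d=robot.capture("top");cv2.imwrite("pics/s9.png",cv2.resize(c["img"][100:340,100:480],(800,505),interpolation=cv2.INTER_CUBIC));cv2.imwrite("pics/t9.png",d["img"])
print(wc(c["img"],(190,182,210,200),"red"),wc(c["img"],(181,199,193,208),"grn"))
E
```

```text
16.525 [ 0.4195 -0.027   0.2148] [ 0.21 -0.28 -0.09] [-0.   -0.04 -0.06] 0.5625832533372804
diff 8 0.34714429012345677
(array([200.0037357 , 191.66308662]), np.float64(71.38333333333333)) (array([186.52311161, 203.52874859]), np.float64(22.174999999999997))
```

View pics/s9.png

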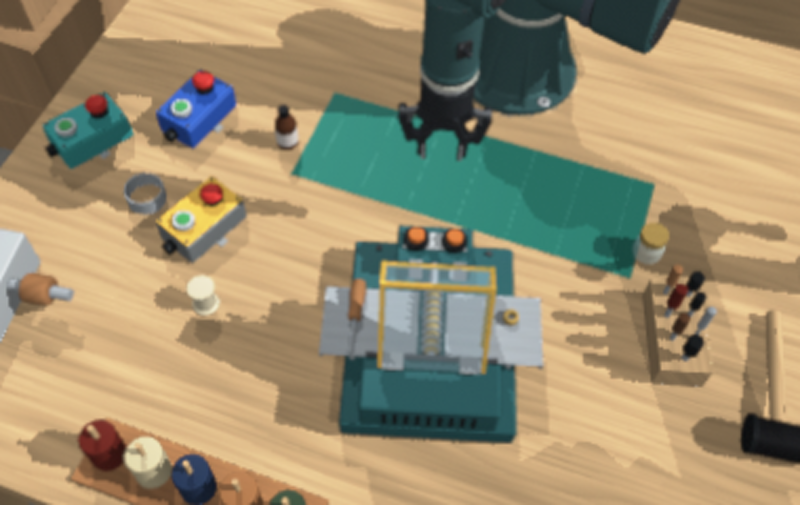

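View pics/t9.png

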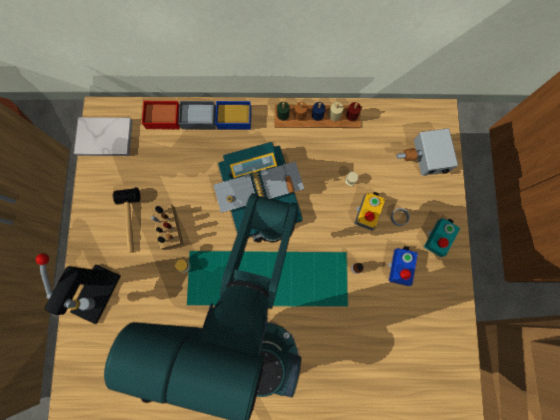

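The guard stands upright (scene crop rows 265–370, top view around (255,162)) and did not change between t=14.0 and t=16.5. Both catch caps are up, the red stop is lower by about 1.4 px (about 1 px expected), the green start is unchanged, and the bystanders are where they were. I hand in.

```bash
python3 -c "
from cell import robot
print(robot.close_job())"
```

```text
the job is handed in; nothing more can be done
None
```

I pushed the red stop on the yellow-topped station in until it bottomed out. I then pressed both orange catches together, one fingertip on each, for about 1.5 s. I let go only once I judged from the pictures that the guard was at about 0.4 rad, with its front edge more than 50 mm up. The job was handed in at about 17 s of the 54 s allowed.

**Stop and start buttons:** the force at the stop rose to 22 N with no further travel. The red cap moved about 1.4 px down in the scene view, where about 1 px was expected for 6 mm. The green start button has not moved.

**Catches and guard:** the catches took about 27 N together when bottomed, and both caps are back up. The guard rose on its own and looks fully open. Pictures 2.5 s apart show no change. I did not measure the final angle against 1.25 rad.

**Bench and arm:** the bystanders look unmoved by eye, and the arm stands clear with no contact force. No check failed. The only small disagreements were about 2 to 6 mm between the two cameras when locating the buttons, before any move.

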